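# Present a toner bottle's label to the desk scanner

## Robot

A 7-joint arm with a two-finger parallel gripper is mounted at the origin on the work surface. World frame = base frame: x ahead of the robot, y to its left, z up, the work surface at z = 0. Lengths are in mm, angles in rad, forces in N, time in s.
With the tool pointing down it reaches from about 350 to 900 mm from the base axis. Payload 19.9 kg.
Tool frame: the origin (TCP) lies at the very end of the fingers, on their centre line; the grasp point (between the pads) lies 19 mm behind it; z points along the fingers, y is the line along which they close (so a half turn about z gives the same grasp; the last joint's range is limited). The gripper opens to 85 mm and grips with 20 to 120 N. Pads are 22 mm wide; open, the fingers measure 114 mm over their backs; the gripper's body (76 mm by 85 mm) begins 54 mm behind the grasp point. The pads swing forward as they close: fully open they stand 13 mm farther back than shut.
Start: joints at [-1.147, 0.417, -0.01, 1.614, 0.005, 1.111, -0.053], TCP at [280.698, 558.4, 231.26] pointing down, gripper open.
Joint ranges: [-2.81, 2.81], [-0.39, 2.02], [-1.27, 1.25], [0.06, 2.57], [-1.19, 4.33], [0.19, 2], [-2.82, 2.82]. Speed limits (rad/s): [1.89, 1.89, 2.39, 2.39, 3.01, 3.01, 3.01].

## Interface

Orientations are given as a rotation vector (axis times angle).
In Python, from plant import manip gives the robot as it stands. The module is installed in compiled form; this text tells all that it offers.
- The arm moves only by the shell command python3 -m handwheel 'ROWS' [FORCE]. ROWS is a JSON object of lists of equal length, an entry for each row: "jaw": the opening, from 0 (shut) to 1 (fully open); "linear": the shift along the tool's x, y, z in units of 25 mm (1.0 is 25 mm), a list of three; "turn": the turn about the tool's z in units of 6 degrees (1.0 is 6 degrees). A call has 1 to 8 rows; each row shifts and turns the commanded pose from where the row before left it, along the tool's axes as they then stand; what a row does not reach is not made up. A row lasts 1/8 s, in which the tool goes at most 62.5 mm and 10.7 degrees, less where a joint would pass 70% of its speed; a pose out of reach is approached as far as the arm can. A call is refused whole if a number of a shift passes 1 or a number of a turn 1, either way. A call with a gripper value outside its range is refused whole. The fingers move at their own pace and stop on an object; FORCE is the grip in N (left out, the last holds). Time passes only in rows, so rows that do not move let the fingers close. It gives the time, the measured TCP pose, the force, the opening and the grip force at its end, in the units of the state.
- manip.state(): the state, without advancing time (a new reading comes with each control period).
- manip.capture(name): name is "side" or "top" or "wrist"; returns a dict with "pixels" (420x560x3 uint8, red, green, blue), "range_z" (420x560 float32, mm along the optical axis (not along the pixel's ray), 0 where there is no reading), "intrinsics" (3x3 intrinsics, pixels), "rvec" (rotation vector, rad) and "tvec" (3), from world to camera coordinates, as OpenCV has them; the wrist camera has in their place "tool_from_camera" (4x4, takes a point from camera to tool coordinates, whose origin is the TCP and whose axes are the flange's). Camera axes: x right, y down, z forward; pixel columns grow to the right and rows downward; lengths in mm; the calibration is good to about 2 mm. A picture is of the moment at which its call begins: read the wrist's pose just before it.
- manip.close_job(): hands the job in; it is judged then, once.
Trained networks look in the newest picture that a camera, given by its name, has taken for a name from the list of things; names that differ only in an ending like _2 or _b are one class to them, and where a whole thing is asked for, a point or a joint stands for the part that bears it (a point fixed in the world has none). Each returns a list of dicts, best first, with "confidence" (0 to 1); they miss things now and then, are a little off and sometimes report something else, mostly with a low value. They report only what shows in the picture. A call takes as long as a camera call. They do not tell look-alikes from the thing itself.
- manip.outline_of(camera, query): "pixels" (420x560 bool, what is visible of it) and "uv" ([column, row] in pixels, amid what is visible of it).
The state is a dict: "t": time; "q": joint angles; "joint_vel": joint speeds; "joint_torque": joint torques, N m; "tcp_pos": TCP position; "tcp_rot": TCP orientation; "ft_force": force on the tool from outside, world axes, zero at the start; "moment": the same for the moment, N m; "width": finger opening in mm; "gripper_force": force on a finger pad.
Only numpy, scipy, OpenCV 4.12 (cv2) and the standard library are available. Lean on these libraries where they do the work, as an engineer would, in place of code of your own. Each camera call takes 0.05 s, during which the arm holds its last target. There are 200 camera calls.

## Task

Book in the taller of the two black toner bottles: stand it upright in the middle of the round pad of the desk scanner, turned so that its paper label squarely faces the scanner's window, and let go. Leave the shorter toner bottle standing where it is.

Things in the scene. Friction and masses are not known exactly. Their poses are not given: they have to be found in the camera images.
- toner_bottle: Taller toner bottle, loose, upright: black cylinder 56 mm in diameter, straight up to 89 mm, then shoulder and grey cap 36 mm wide; 115 mm tall, about 0.3 kg. White paper label with black bars round 80 degrees of its side; an 11 mm white seal strip, seen from above, runs from the cap's centre to the label. Origin: centre of underside; z up; x out through the label's middle, along the strip.
- bottle_label (a point): Middle of the paper label on the taller bottle's side, 28 mm from its axis and 46 mm above its underside; moves with the bottle. At the start the label is turned about 30 to 105 degrees away from its final direction.
- scanner: Desk scanner, fixed: grey platform 6 mm high, 100 mm wide, 200 long (x -50 to +150), with a flush white round pad 90 mm across (dark rim) and a grey upright head, top 104 mm above the desk, whose dark window faces the pad. Origin: on the desk under the pad's centre; x level from there to the window, 83 mm away; z up. Label faces squarely when the bottle's x points along the scanner's x.
- short_bottle: Shorter toner bottle, loose, upright, to be left alone: same make, label and seal strip, 56 mm in diameter but 72 mm tall. Origin: centre of underside; z up; x out through its label. It and a brown tape roll (100 mm across, 48 mm high, unlisted) stand at least 105 mm, centre to centre, from the taller one.
Mind the look-alikes: they are no part of the job. Leave any blue or pink look-alike of the toner_bottle alone.

How it is judged:
By the outcome, as a careful person would: the job done as asked, in the order asked, and still so for the second after the job is handed in, with the robot touching nothing.
It also fails if it takes over 32 s, if anything falls off the work surface, if the arm or the gripper's body presses on something with over 40 N, if the wrist force passes 120 N, or if a joint passes its speed limit or range.

## Working session

There is one attempt and no reset: what is moved stays moved. The work goes in short steps, Python scripts to look and compute and a shell command to move; the robot and the scene stay as the last step left them, time stands still between calls to the robot, and variables do not carry over. Pictures are saved under pics/ and viewed, at most 10 in all, crops included, and the job is handed in when it is done.

```bash
mkdir -p pics; cat > h.py <<'E'
import numpy as np, cv2
from plant import manip
from scipy.spatial.transform import Rotation as R
def cap(n):
    s=manip.state(); c=manip.capture(n)
    K=np.array(c["intrinsics"])
    if n=="wrist":
        T=np.array(c["tool_from_camera"]); W=np.eye(4); W[:3,:3]=R.from_rotvec(s["tcp_rot"]).as_matrix(); W[:3,3]=s["tcp_pos"]; T=W@T
    else:
        M=np.eye(4); M[:3,:3]=cv2.Rodrigues(np.array(c["rvec"],float))[0]; M[:3,3]=np.ravel(c["tvec"]); T=np.linalg.inv(M)
    z=np.array(c["range_z"],float); v,u=np.mgrid[:420,:560]
    P=np.stack([(u-K[0,2])/K[0,0]*z,(v-K[1,2])/K[1,1]*z,z],-1)@T[:3,:3].T+T[:3,3]
    P[z==0]=np.nan
    return c["pixels"],P,K,T
def save(img,f,s=1):
    cv2.imwrite("pics/"+f,cv2.resize(img[...,::-1],None,fx=s,fy=s,interpolation=cv2.INTER_CUBIC))
E
python3 - <<'E'
from h import *
for n in ["top","side"]:
    im,P,K,T=cap(n); save(im,n+"0.png"); print(n,T[:3,3].round(),K[0,0])
    for q in ["toner_bottle","short_bottle","scanner","bottle_label"]:
        for d in manip.outline_of(n,q):
            m=d["pixels"]; p=P[m]; print(q,round(d["confidence"],2),np.round(d["uv"]),m.sum(),np.nanmedian(p,0).round(),np.nanmax(p[:,2]).round())
s=manip.state(); print(s["tcp_pos"],R.from_rotvec(s["tcp_rot"]).as_matrix().round(2),s["t"],s["width"])
E
```

```text
top [ 350.  -71. 1030.] 545.1366193392266
toner_bottle 0.9 [243. 236.] 960 [471.   1.  96.] 120.0
toner_bottle 0.66 [353. 153.] 1061 [ 627. -187.   94.] 119.0
short_bottle 0.89 [307. 245.] 814 [ 460. -109.   54.] 76.0
scanner 0.85 [161. 264.] 6125 [428. 156.   8.] 109.0
bottle_label 0.96 [352. 151.] 1113 [ 627. -186.   93.] 119.0
bottle_label 0.82 [247. 237.] 975 [471.   1.  96.] 120.0
bottle_label 0.71 [220. 162.] 1037 [603.  46.  94.] 119.0
bottle_label 0.24 [308. 243.] 765 [ 459. -109.   55.] 76.0
side [498. 411. 623.] 416.9001511716032
toner_bottle 0.67 [320. 264.] 1827 [478.  25.  84.] 118.0
toner_bottle 0.66 [243. 173.] 1400 [ 636. -170.   75.] 117.0
toner_bottle 0.66 [229. 280.] 1930 [610.  70.  86.] 118.0
short_bottle 0.72 [331. 217.] 941 [464. -94.  52.] 117.0
scanner 0.89 [355. 368.] 11754 [414. 173.   8.] 109.0
bottle_label 0.75 [244. 175.] 1408 [ 636. -170.   73.] 117.0
bottle_label 0.64 [231. 278.] 1834 [610.  70.  87.] 118.0
bottle_label 0.56 [319. 260.] 1871 [478.  24.  84.] 118.0
[280.66956709 558.40462113 231.24536615] [[-0.89  0.45 -0.  ]
 [ 0.45  0.89 -0.  ]
 [-0.   -0.   -1.  ]] 0.5 85.20414862596239
```

View pics/top0.png

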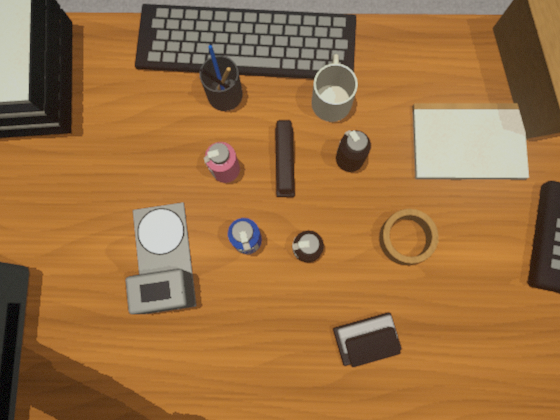

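```bash
python3 - <<'E'
import cv2
a=cv2.imread("pics/top0.png")[110:320,80:400]; cv2.imwrite("pics/topcrop.png",cv2.resize(a,None,fx=2.5,fy=2.5,interpolation=cv2.INTER_CUBIC))
E
```

```text
(no output)
```

View pics/topcrop.png

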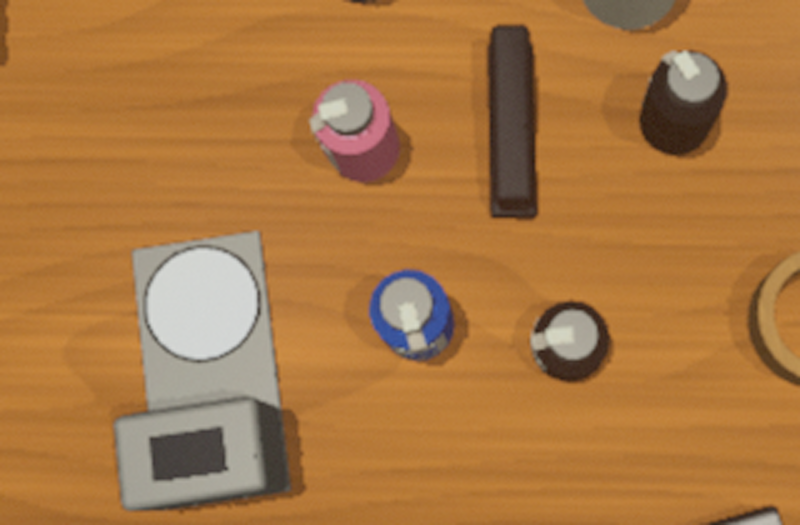

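The candidates in the top view are:
- **Blue bottle:** (243,236), a look-alike.
- **Pink bottle:** (220,160), a look-alike.
- **Tall black bottle:** (353,150), top about 117 mm up.
- **Short black bottle:** (307,245), top about 75 mm up.

The one at (353,150) is black and tall, so it is the target. The crop confirms this. The scanner's pad is at (161,232), with its head below it at (158,290).

```bash
cat >> h.py <<'E'
def bottle(im,P,seed,top=115):
    g=im.astype(int); n=np.nan_to_num(P,nan=-1e4)
    near=np.hypot(n[...,0]-seed[0],n[...,1]-seed[1])<45
    cap_=near&(n[...,2]>top-6)
    p=P[cap_][:,:2]; 
    (cx,cy),r=cv2.minEnclosingCircle(np.float32(p))
    white=cap_&(g.min(-1)>190)
    w=P[white][:,:2]; 
    return cap_,white,np.array([cx,cy]),r,p.mean(0),w
def scanner(im,P):
    n=np.nan_to_num(P,nan=-1e4); g=im.astype(int)
    box=(np.abs(n[...,0]-430)<170)&(np.abs(n[...,1]-156)<110)
    pad=box&(g.min(-1)>180)&(n[...,2]<20)
    k,l,st,c=cv2.connectedComponentsWithStats(pad.astype(np.uint8)); i=1+np.argmax(st[1:,4]); pad=l==i
    grey=box&((g.max(-1)-g.min(-1))<35)&(n[...,2]<20)&(g.mean(-1)>70)
    return pad,grey
E
python3 - <<'E'
from h import *
im,P,K,T=cap("top")
c,w,cc,r,m,W=bottle(im,P,(627,-187)); print("cap",cc,r,m,c.sum(),"z",np.median(P[c][:,2]))
g=im[c].min(-1); print("bright pct",np.percentile(g,[10,50,70,80,90,99]),w.sum())
d=W.mean(0)-cc; print("strip mean",W.mean(0),np.degrees(np.arctan2(d[1],d[0])))
pad,grey=scanner(im,P); pp=P[pad]; print("pad",pad.sum(),pp.mean(0),cv2.minEnclosingCircle(np.float32(pp[:,:2])))
cn=max(cv2.findContours((pad|grey).astype(np.uint8),0,2)[0],key=cv2.contourArea)[:,0]
q=P[cn[:,1],cn[:,0]][:,:2]; rc=cv2.minAreaRect(np.float32(q)); print("rect",rc,cv2.boxPoints(rc))
n=np.nan_to_num(P,nan=-1e4); h=(np.abs(n[...,0]-350)<90)&(np.abs(n[...,1]-156)<90)&(n[...,2]>95)
print("head",h.sum(),P[h].mean(0),cv2.minAreaRect(np.float32(P[h][:,:2])))
vis=im.copy(); vis[w]=[255,0,0]; vis[pad]=[0,255,0]; vis[grey]=[0,0,255]; save(vis[110:320,80:400],"v1.png",2.4)
im,P,K,T=cap("wrist"); print("wristcam",T.round(2))
E
```

```text
cap [ 639.7989502  -190.50247192] 18.779333114624023 [ 638.89539785 -190.94725932] 331 z 114.35831508563581
bright pct [102.  141.  144.  147.  188.  193.7] 20
strip mean [ 649.5636671  -185.82734557] 25.584048870444477
pad 1474 [490.29328005 170.34733104   5.6945646 ] ((490.7854919433594, 170.33349609375), 42.1353645324707)
rect ((468.08978271484375, 166.58404541015625), (146.46771240234375, 102.08309173583984), 9.288012504577637) [[387.5781  205.13666]
 [404.05405 104.39194]
 [548.60144 128.03143]
 [532.1255  228.77615]]
head 2242 [373.49247838 148.45537133 102.92137934] ((373.92437744140625, 149.78366088867188), (65.10230255126953, 100.66552734375), 9.503636360168457)
wristcam [[ 4.5000e-01  8.5000e-01  2.9000e-01  2.0676e+02]
 [ 8.9000e-01 -4.3000e-01 -1.4000e-01  5.9680e+02]
 [ 0.0000e+00  3.2000e-01 -9.5000e-01  3.7417e+02]
 [ 0.0000e+00  0.0000e+00  0.0000e+00  1.0000e+00]]
```

View pics/v1.png

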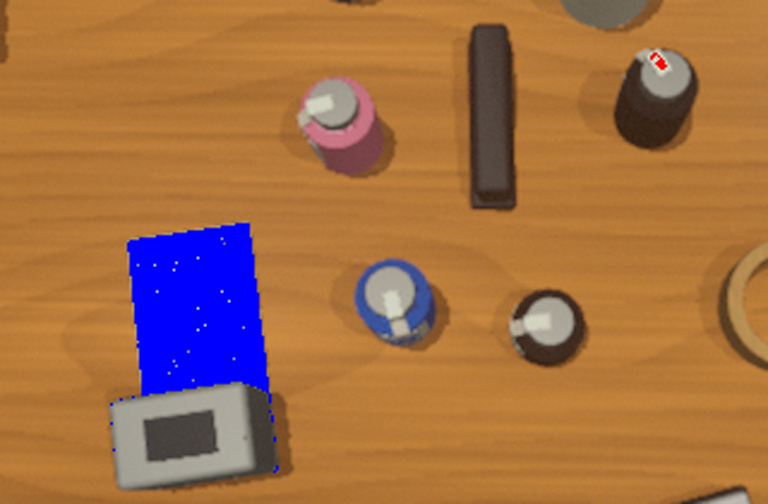

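```bash
python3 -m handwheel '{"jaw":[1,1,1,1,1,1,1,1],"linear":[[-1,-0.77,0],[-1,-0.77,0],[-1,-0.77,0],[-1,-0.77,0],[-1,-0.77,0],[-1,-0.77,0],[-1,-0.77,0],[-1,-0.77,0]],"turn":[0,0,0,0,0,0,0,0]}'
```

```text
t: 1.6
tcp_pos: [390.6, 330.0, 231.4]
tcp_rot: [0.725, 3.057, 0.0]
ft_force: [-0.1, 0.2, 0.8]
width: 85.7
gripper_force: 0.0
```

```bash
python3 -m handwheel '{"jaw":[1,1,1,1,1,1,1,1],"linear":[[-1,-0.77,0],[-1,-0.77,0],[-1,-0.77,0],[-1,-0.77,0],[-1,-0.77,0],[-1,-0.77,0],[-1,-0.77,0],[-1,-0.77,0]],"turn":[0,0,0,0,0,0,0,0]}' && python3 -m handwheel '{"jaw":[1,1,1,1,1,1,1,1],"linear":[[-1,-0.77,0],[-1,-0.77,0],[-1,-0.77,0],[-1,-0.77,0],[-1,-0.77,0],[-1,-0.77,0],[-1,-0.77,0],[0,0,0]],"turn":[0,0,0,0,0,0,0,0]}'; python3 - <<'E'
from h import *
im,P,K,T=cap("wrist"); save(im,"w1.png")
print(manip.state()["q"])
c,w,cc,r,m,W=bottle(im,P,(638,-190)); print("cap",cc,r,m,c.sum(),w.sum(),np.nanmedian(P[c][:,2]))
E
```

```text
t: 2.6
tcp_pos: [500.2, 102.7, 231.5]
tcp_rot: [0.725, 3.056, 0.0]
ft_force: [0.2, 0.5, 0.9]
width: 85.3
gripper_force: 0.0
t: 3.6
tcp_pos: [595.9, -97.9, 231.2]
tcp_rot: [0.73, 3.055, -0.002]
ft_force: [-0.6, 0.1, 0.2]
width: 85.3
gripper_force: 0.0
[-0.17298679  0.39539819  0.36719126  1.68065074 -0.15575058  1.09463911
  1.34343373]
cap [ 640.54589844 -187.37145996] 18.607807159423828 [ 638.98534578 -186.62866914] 1047 177 115.18282606388101
```

View pics/w1.png

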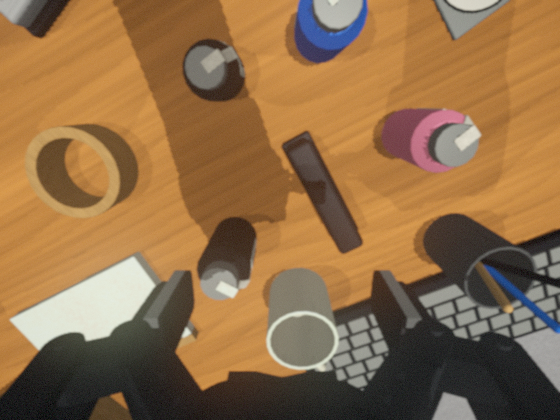

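The wrist picture shows the target's cap at (222,281) with its strip pointing down and to the right. The short bottle is at (213,68) and the mug at (302,320).

```bash
cat > m.py <<'E'
from h import *
import sys
def strip(im,P,seed,top=115):
    n=np.nan_to_num(P,nan=-1e4); g=im.astype(int)
    near=np.hypot(n[...,0]-seed[0],n[...,1]-seed[1])<32
    c=near&(abs(n[...,2]-top)<5); p=P[c][:,:2]
    hull=cv2.convexHull(np.float32(p))[:,0]
    el=cv2.fitEllipse(hull); cen=np.array(el[0])
    w=near&(n[...,2]>top-30)&(g.min(-1)>np.percentile(g[c].min(-1),60)+25)
    # cap-plane strip
    W=P[w&c][:,:2]; l,s,cn=0,0,0
    vx,vy,x0,y0=cv2.fitLine(np.float32(W),cv2.DIST_HUBER,0,.01,.01).ravel()
    d=np.array([vx,vy]); d*=np.sign(d@(W.mean(0)-cen))
    e=W.mean(0)-cen
    A=P[w][:,:2]-cen; a=np.degrees(np.arctan2(A[:,1],A[:,0])); r=np.hypot(*A.T)
    print("cen",cen.round(1),"axes",np.round(el[1],1),"mean",p.mean(0).round(1),"n",len(W))
    print("line",np.degrees(np.arctan2(d[1],d[0])).round(1),"mean dir",np.degrees(np.arctan2(e[1],e[0])).round(1),"outer",[(k,np.median(a[(r>k)&(r<=k+5)]).round(1),((r>k)&(r<=k+5)).sum()) for k in (5,10,15,20,25)])
    return w,c
if __name__=="__main__":
    im,P,K,T=cap("wrist"); n=manip.state()
    w,c=strip(im,P,(float(sys.argv[1]),float(sys.argv[2])))
    print(n["tcp_pos"],n["t"])
    v=im.copy(); v[c]=[0,255,0]; v[w]=[255,0,0]
    save(np.hstack([im[150:400,100:350],v[150:400,100:350]]),sys.argv[3],1.6)
E
python3 m.py 639 -188 w1s.png; python3 - <<'E'
from h import *
# rerun with direct image rotation check
s=manip.state(); print(R.from_rotvec(s["tcp_rot"]).as_matrix().round(3))
E
```

```text
cen [ 640.3 -187.9] axes [35.5 36.5] mean [ 639.1 -186.8] n 200
line 36.3 mean dir 31.0 outer [(5, np.float64(28.9), np.int64(65)), (10, np.float64(33.9), np.int64(55)), (15, np.float64(31.3), np.int64(41)), (20, np.float64(nan), np.int64(0)), (25, np.float64(26.4), np.int64(1))]
[595.50196902 -95.28027417 231.16912808] 3.7
[[-0.893  0.449 -0.   ]
 [ 0.449  0.893  0.   ]
 [ 0.    -0.    -1.   ]]
  return _methods._mean(a, axis=axis, dtype=dtype,
  ret = ret.dtype.type(ret / rcount)
```

View pics/w1s.png

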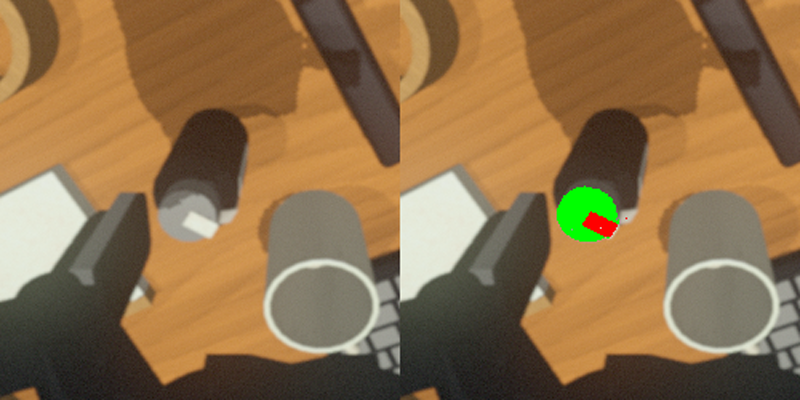

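```bash
python3 - <<'E'
from h import *
im,P,K,T=cap("top"); save(im,"t2.png")
n=np.nan_to_num(P,nan=-1e4); d=np.hypot(n[...,0]-640,n[...,1]+188)
hd=np.degrees(np.arctan2(n[...,1]+188,n[...,0]-640))
for lo,hi in ((12,40),(40,70),(70,110),(110,190)):
  for h in range(-180,180,20):
    m=(n[...,2]>lo)&(n[...,2]<hi)&(d>34)&(d<110)&(hd>=h)&(hd<h+20)
    if m.sum()>3: print(lo,hi,h,m.sum(),"near",np.percentile(d[m],2).round())
m=(n[...,2]>60)&(n[...,2]<110)&(np.hypot(n[...,0]-735,n[...,1]+160)<70); print(P[m].mean(0))
E
```

```text
[nan nan nan]<stdin>:9: RuntimeWarning: Mean of empty slice.
  ret = um.true_divide(
```

```bash
python3 - <<'E'
from h import *
im,P,K,T=cap("wrist")
n=np.nan_to_num(P,nan=-1e4)
n[300:,:]= -1e4; n[250:,:200]=-1e4; n[250:,365:]=-1e4
im,P2,K,T=cap("wrist"); 
def at(u,v): return P2[v,u].round()
print("mug rim L,R,top,bot",at(269,340),at(336,340),at(302,314),at(302,365), "inside",at(302,345))
print("stapler ends",at(298,145),at(345,242),at(320,190))
print("book corner",at(140,260),at(60,310))
d=np.hypot(n[...,0]-640,n[...,1]+188); hd=np.degrees(np.arctan2(n[...,1]+188,n[...,0]-640))
for h in range(-180,180,20):
    m=(n[...,2]>12)&(d>33)&(d<130)&(hd>=h)&(hd<h+20)
    if m.sum()>3: print(h,m.sum(),"near",np.percentile(d[m],2).round(),"z",n[m][:,2].max().round())
E
```

```text
mug rim L,R,top,bot [ 751. -188.   75.] [ 839. -130.   16.] [ 721. -132.   95.] [ 788. -164.   91.] inside [ 787. -161.   61.]
stapler ends [566. -59.  41.] [684. -58.  56.] [618. -59.  51.]
book corner [ 613. -313.    3.] [ 624. -447.   15.]
0 158 near 79.0 z 58.0
20 1048 near 80.0 z 71.0
60 272 near 116.0 z 58.0
80 598 near 113.0 z 55.0
100 435 near 115.0 z 52.0
120 11 near 128.0 z 43.0
```

```bash
python3 -m handwheel '{"jaw":[1,1,1,1,1,1,1,1],"linear":[[-0.81,-0.63,0],[-0.81,-0.63,0],[-0.81,-0.63,0],[-0.81,-0.63,0],[0,0,0.15],[0,0,0.15],[0,0,0.15],[0,0,0.15]],"turn":[0,0,0,0,1,1,1,1]}' && python3 -m handwheel '{"jaw":[1,1,1,1,1,1,1,1],"linear":[[0,0,0.15],[0,0,0.15],[0,0,0.15],[0,0,0.15],[0,0,0.15],[0,0,0.15],[0,0,0.15],[0,0,0.15]],"turn":[1,1,1,1,1,1,1,1]}' && python3 -m handwheel '{"jaw":[1,1,1,1,1,1,1,1],"linear":[[0,0,0.15],[0,0,0.15],[0,0,0.15],[0,0,0.15],[0,0,0.15],[0,0,0.15],[0,0,0.15],[0,0,0.15]],"turn":[1,1,1,1,1,1,1,1]}' && python3 - <<'E'
from m import *
im,P,K,T=cap("wrist"); save(im,"w3.png"); s=manip.state()
w,c=strip(im,P,(640,-188)); M=R.from_rotvec(s["tcp_rot"]).as_matrix(); print(s["t"],s["tcp_pos"],M.round(3),s["q"],"y head",np.degrees(np.arctan2(M[1,1],M[0,1])))
E
```

```text
t: 4.85
tcp_pos: [639.7, -187.2, 216.3]
tcp_rot: [-1.348, -2.838, -0.001]
ft_force: [-0.0, 0.4, -0.4]
width: 85.2
gripper_force: 0.0
t: 5.85
tcp_pos: [639.7, -187.2, 186.3]
tcp_rot: [-2.386, -2.044, -0.001]
ft_force: [-0.3, 0.3, 0.2]
width: 85.4
gripper_force: 0.0
t: 6.85
tcp_pos: [639.8, -187.1, 156.3]
tcp_rot: [-3.01, -0.897, -0.0]
ft_force: [-0.4, -0.5, -0.3]
width: 85.1
gripper_force: 0.0
cen [ 641.  -187.3] axes [35.  37.3] mean [ 641.8 -186.8] n 432
line 39.6 mean dir 29.9 outer [(5, np.float64(27.4), np.int64(142)), (10, np.float64(30.2), np.int64(129)), (15, np.float64(33.4), np.int64(59)), (20, np.float64(nan), np.int64(0)), (25, np.float64(40.7), np.int64(2))]
6.9 [ 639.62718842 -186.96407187  155.67930836] [[ 0.84   0.543 -0.001]
 [ 0.543 -0.84   0.001]
 [-0.    -0.001 -1.   ]] [-0.30235836  0.70763771  0.82068584  1.58841138 -0.56414311  1.09757551
 -0.33417131] y head -57.128653985271065
  return _methods._mean(a, axis=axis, dtype=dtype,
  ret = ret.dtype.type(ret / rcount)
```

View pics/w3.png

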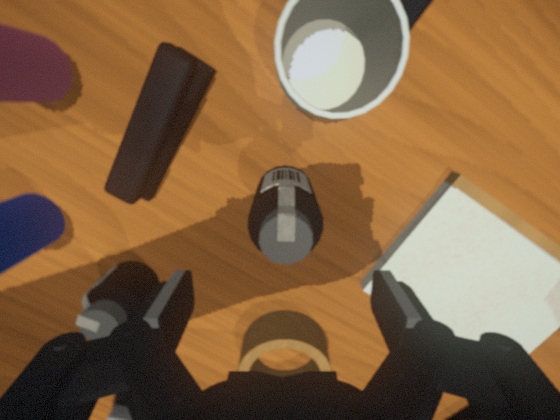

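```bash
cat > e.py <<'E'
from h import *
def ray(K,T,u,v,z):
    d=T[:3,:3]@np.array([(u-K[0,2])/K[0,0],(v-K[1,2])/K[1,1],1]); return T[:3,3]+d*(z-T[2,3])/d[2]
E
python3 - <<'E'
from e import *
s=manip.state(); im,P,K,T=cap("wrist"); g=im.min(-1).astype(int)
print("cols 270..305 every row")
for v in range(176,250,4): 
    print(v,P[v,287,2].round(), " ".join(f"{x:3d}" for x in g[v,268:308:1]))
E
```

```text
cols 270..305 every row
176 52.0  92  99  99  91  77  57  63  81  64  46  31  39  55  62  44  67  79  71  60  76  72  53  36  46  52  53  65  76  65  48  42  68  82  88  89  86  79  80  65  51
180 67.0  97  97  96  84  68  63  70  81  79  78  79  87  87  90  85  88  92  92  87  90  95  89  82  77  79  80  75  80  81  70  43  45  68  83  84  88  87  88  79  66
184 80.0  96 100 101 106 109 112 118 126 137 141 128 109  96  90  94  93  89  94  93  86  89  96  87  89  90  93  93  93  94  95  91  90  93  87  89  84  88  90  88  86
188 90.0 138 120  94  71  42  23  23  28  33  63 104 125 127 112 108 109 110 104 104 104 105 106 105 104 103  99  78  48  29  18  32  21  42  43  69  81  96  92  95  91
192 93.0  36  21  30  29  24  26  31  37  32  49  78  98 104 109 109 104 107 109 106 108 106 104 109 112 112 100  84  56  34  32  25  38  30  28  31  37  26  34  16  38
196 96.0  33  29  36  23  36  20  27  29  34  55  84 101 104 101 106 106 109 109 113 110 111 110 111 106 108  99  86  55  34  31  31  25  29  29  26  29  26  23  36  24
200 98.0  30  30  29  29  33  28  32  35  32  60  84  97 104 1
[... 1446 characters left out ...]
  94  93  91  93  95
236 116.0  92  88  91  89  89  90  95  89  96 108 123 134 134 131 133 132 133 136 132 134 134 135 137 135 133 133 122 112  99  94  94  94  93  95  92  92  95  93  96  95
240 117.0  94  86  93  90  88  92  96  90  94 105 118 126 128 130 130 126 127 129 131 133 132 132 127 129 134 131 125 110 102  93  93  96  94  95  92  93  91  95  93  96
244 115.0  90  91  94  90  87  90  95  90  93  94  96  89  92  95  86  89  94  95  93  89  91  94  93  90  91  92  93  92  91  88  91  92  95  88  91  96  88  95  94  96
248 115.0  92  90  89  91  94  92  92  92  85  90  88  89  92  91  92  92  92  94  90  91  92  89  92  96  92  90  91  91  94  94  90  92  90  93  96  93  93  92  94  93
```

```bash
python3 - <<'E'
from e import *
s=manip.state(); im,P,K,T=cap("wrist")
a=ray(K,T,286.3,241,115);b=ray(K,T,286.3,218,115);c=ray(K,T,286.2,198,97); d=ray(K,T,286.3,189,90)
f=lambda a,b:np.degrees(np.arctan2(b[1]-a[1],b[0]-a[0])).round(2)
print(K[0,2],a,b,c,d,"heads",f(a,b),f(a,c),f(a,d))
M=R.from_rotvec(s["tcp_rot"]).as_matrix(); print("tool x head",np.degrees(np.arctan2(M[1,0],M[0,0])),s["tcp_pos"])
# cap centre by mask of cap depth, ellipse
n=np.nan_to_num(P,nan=-1e4); m=((n[...,2]>110.5)&(np.hypot(n[...,0]-640,n[...,1]+188)<30)).astype(np.uint8)
cn=max(cv2.findContours(m,0,2)[0],key=cv2.contourArea)[:,0]
q=np.array([ray(K,T,u,v,115)[:2] for u,v in cn]); print("cap",cv2.fitEllipse(np.float32(q)))
n2=((n[...,2]>20)&(np.hypot(n[...,0]-640,n[...,1]+188)<40)); ys,xs=np.where(n2[188:212]); 
for v in (195,205): x=np.where(n2[v])[0]; print(v,x.min(),x.max())
E
```

```text
281.95360234112326 [ 640.23652908 -188.61294888  115.        ] [ 653.44630047 -179.86439993  115.        ] [ 659.9958568  -175.70277272   97.        ] [ 663.76124968 -173.39019702   90.        ] heads 33.52 33.16 32.91
tool x head 33.286238485136074 [ 639.63754001 -187.05741616  155.87913197]
cap ((515.6830444335938, -272.2364501953125), (89.53833770751953, 176.5413055419922), 37.60905838012695)
195 254 314
205 251 318
```

The strip runs straight up the image, from (286,240) to (286,190), in line with the tool's x axis. The label's heading is 33.3°. Next I descend and grip across the label's sides.

```bash
python3 -m handwheel '{"jaw":[1,1,1,1,1,1],"linear":[[-0.01,0.07,0.4],[0,0,0.8],[0,0,0.8],[0,0,0.8],[0,0,0.8],[0,0,0.55]],"turn":[0,0,0,0,0,0]}' && python3 -m handwheel '{"jaw":[0,0,0,0,0,0],"linear":[[0,0,0],[0,0,0],[0,0,0],[0,0,0],[0,0,0],[0,0,0]],"turn":[0,0,0,0,0,0]}' 50
```

```text
t: 7.75
tcp_pos: [640.1, -189.7, 50.9]
tcp_rot: [-3.01, -0.9, 0.001]
ft_force: [-0.2, -1.5, -0.3]
width: 85.6
gripper_force: 0.0
t: 8.5
tcp_pos: [640.9, -189.8, 53.3]
tcp_rot: [3.009, 0.9, 0.002]
ft_force: [-1.4, 1.2, 6.5]
width: 55.1
gripper_force: 53.7
```

```bash
python3 -m handwheel '{"jaw":[0,0,0,0,0,0,0,0],"linear":[[0,0,-0.4],[0,0,-0.8],[0,0,-0.8],[0,0,-0.8],[0,0,-0.8],[0,0,-0.8],[0,0,-0.8],[0,0,-0.5]],"turn":[0,0,-1,-1,-1,-1,-1,-1]}' && python3 -m handwheel '{"jaw":[0,0,0,0,0,0,0,0],"linear":[[0,0,0],[0,0,0],[0,0,0],[0,0,0],[0,0,0],[0,0,0],[0,0,0],[0,0,0]],"turn":[-1,-1,-1,-1,-1,-1,-1,0]}' && python3 - <<'E'
from h import *
s=manip.state(); M=R.from_rotvec(s["tcp_rot"]).as_matrix(); print(s["q"],s["width"]); d=np.array([491,170.3])-s["tcp_pos"][:2]
print("tool units to go",M[:2,:2].T@d/25, "x head",np.degrees(np.arctan2(M[1,0],M[0,0])))
E
```

```text
t: 9.5
tcp_pos: [640.5, -190.2, 197.5]
tcp_rot: [2.58, 1.789, 0.001]
ft_force: [0.4, -0.8, -2.5]
width: 54.8
gripper_force: 53.4
t: 10.5
tcp_pos: [640.3, -190.1, 196.3]
tcp_rot: [1.773, 2.592, 0.0]
ft_force: [0.4, -0.7, -3.2]
width: 54.9
gripper_force: 53.4
[-0.11832786  0.57410688  0.52580331  1.54557238 -0.30993589  1.10488076
  0.84854679] 54.93370013166607
tool units to go [15.60213143 -0.34157949] x head 111.24786016294982
```

```bash
python3 -m handwheel '{"jaw":[0,0,0,0,0,0,0,0],"linear":[[0.9,-0.02,0],[1,-0.02,0],[1,-0.02,0],[1,-0.02,0],[1,-0.02,0],[1,-0.02,0],[1,-0.02,0],[1,-0.02,0]],"turn":[0,0,0,0,0,0,0,0]}' && python3 -m handwheel '{"jaw":[0,0,0,0,0,0,0,0],"linear":[[1,-0.02,0],[1,-0.02,0],[1,-0.02,0],[1,-0.02,0],[1,-0.02,0],[1,-0.02,0],[1,-0.03,0],[0.7,-0.03,0]],"turn":[0,0,0,0,0,0,0,0]}' && python3 -m handwheel '{"jaw":[0,0,0,0,0,0,0,0],"linear":[[0,0,0],[0,0,0],[0,0,0],[0,0,0],[0,0,0],[0,0,0],[0,0,0],[0,0,0]],"turn":[-1,-1,-1,-1,-1,-1,-1,-1]}' && python3 -m handwheel '{"jaw":[0,0,0,0,0,0],"linear":[[0,0,0],[0,0,0],[0,0,0],[0,0,0],[0,0,0],[0,0,0]],"turn":[-1,-1,-1,-1,-1,0]}' && python3 - <<'E'
from h import *
im,P,K,T=cap("wrist"); save(im,"w4.png")
s=manip.state(); M=R.from_rotvec(s["tcp_rot"]).as_matrix(); print(s["q"],s["width"]); d=np.array([491,170.3])-s["tcp_pos"][:2]
print("tool units to go",M[:2,:2].T@d/25, "x head",np.degrees(np.arctan2(M[1,0],M[0,0])))
E
```

```text
t: 11.5
tcp_pos: [564.6, -6.7, 195.7]
tcp_rot: [1.777, 2.59, 0.0]
ft_force: [-0.3, -0.2, -2.1]
width: 54.8
gripper_force: 53.4
t: 12.5
tcp_pos: [490.4, 171.4, 195.7]
tcp_rot: [1.776, 2.591, 0.001]
ft_force: [-0.1, -0.1, -2.1]
width: 54.7
gripper_force: 53.4
t: 13.5
tcp_pos: [490.9, 170.2, 195.6]
tcp_rot: [0.564, 3.09, 0.0]
ft_force: [0.2, 0.4, -3.7]
width: 55.0
gripper_force: 53.4
t: 14.25
tcp_pos: [490.9, 170.2, 195.5]
tcp_rot: [-0.25, 3.131, -0.0]
ft_force: [-0.7, 0.8, -2.4]
width: 54.9
gripper_force: 53.4
[-0.59089673  0.27297494  0.23238809  1.91846733 -0.07579625  0.95813267
  1.40544303] 54.710309767934156
tool units to go [-0.00458595  0.00119424] x head -170.95587836133254
```

View pics/w4.png

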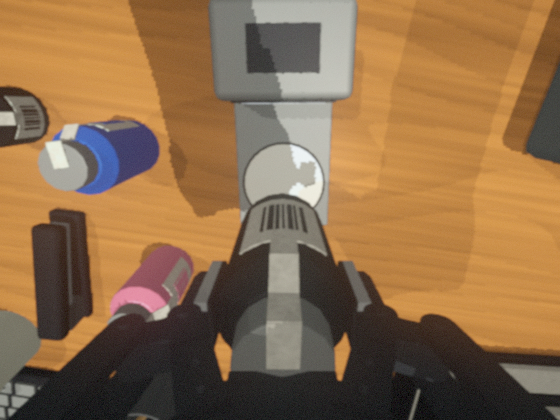

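The picture shows the held bottle with its label centred at (285,215), facing the head at (284,50). The platform's edges are at columns of about 237 and 331, and the pad is at (285,180). I'll refine the scanner's heading and the strip's direction from edge lines.

```bash
python3 - <<'E'
from e import *
s=manip.state(); im,P,K,T=cap("wrist"); f=im.astype(int)
sat=f.max(-1)-f.min(-1)
def hd(pts): 
    p=np.array(pts)[:,:2]; l=cv2.fitLine(np.float32(p),cv2.DIST_HUBER,0,.01,.01).ravel(); return np.degrees(np.arctan2(l[1],l[0]))%180,l[2:]
L=[];Rr=[]
for v in range(108,200,3):
    row=sat[v]; m=np.where(row[200:360]<30)[0]+200
    m=m[(m>225)&(m<345)]; L.append((m.min()-.5,v));Rr.append((m.max()+.5,v))
print(L[::8],Rr[::8])
l=hd([ray(K,T,u,v,6) for u,v in L]); r=hd([ray(K,T,u,v,6) for u,v in Rr]); print("edges heading",l,r)
# strip: gradient edges
g=f.min(-1).astype(float)
mid=[]
for v in list(range(245,300,5))+list(range(325,372,6)):
    a=cv2.GaussianBlur(g[v-1:v+2].mean(0)[None],(5,1),0)[0]; d=np.gradient(a)
    x=250+np.argmax(d[250:286]); y=284+np.argmin(d[284:318]); mid.append((v,x,y,P[v,285,2].round(),P[v,285,:2].round(1)))
for m in mid: print(*m)
# pad center: white region
E
```

```text
[(np.float64(234.5), 108), (np.float64(235.5), 132), (np.float64(237.5), 156), (np.float64(238.5), 180)] [(np.float64(330.5), 108), (np.float64(329.5), 132), (np.float64(328.5), 156), (np.float64(328.5), 180)]
edges heading (np.float32(9.752627), array([466.37717 , 119.267265], dtype=float32)) (np.float32(9.587454), array([451.03986, 216.00374], dtype=float32))
245 269 297 224.0 [462.4 168.2]
250 269 298 228.0 [462.4 168.2]
255 268 299 232.0 [462.7 168.2]
260 268 299 235.0 [463.4 168.3]
265 268 299 236.0 [464.7 168.5]
270 268 299 238.0 [465.5 168.6]
275 268 299 238.0 [467.5 168.9]
280 268 299 240.0 [468.4 169. ]
285 268 299 241.0 [470.  169.3]
290 267 299 243.0 [470.6 169.4]
295 267 299 245.0 [471.7 169.5]
325 266 302 258.0 [473.4 169.7]
331 265 301 259.0 [475.1 169.9]
337 266 301 259.0 [477.7 170.4]
343 266 301 259.0 [480.  170.7]
349 266 300 258.0 [482.6 171.1]
355 266 300 258.0 [485.4 171.6]
361 266 300 258.0 [487.3 171.9]
367 266 300 259.0 [488.7 172.1]
```

```bash
python3 - <<'E'
from e import *
from scipy.optimize import least_squares
s=manip.state(); im,P,K,T=cap("wrist"); f=im.astype(int)
M=R.from_rotvec(s["tcp_rot"]).as_matrix(); t=s["tcp_pos"]
tl=lambda p:(M.T@(np.array(p)-t)).round(2)
zt=np.nanmedian(P[340:368,275:292,2]); print("cap z",zt, "expected",t[2]-53+115)
print("strip cap",tl(ray(K,T,283.2,367,zt)),tl(ray(K,T,283.6,331,zt)),"shoulder",tl(ray(K,T,283.5,270,zt-21)))
# pad rim: dark ring on grey: min brightness along rays from pad approx centre (pixel 285,182)
g=cv2.GaussianBlur(f.mean(-1).astype(np.float32),(3,3),0); pts=[]
for a in np.radians(np.arange(180,361,6)):
    rr=np.arange(30,55,.25); u=285+rr*np.cos(a)*1.0; v=182+rr*np.sin(a)*.92
    x=cv2.remap(g,np.float32(u)[None],np.float32(v)[None],1)[0]; k=np.argmin(x); pts.append((u[k],v[k]))
pts=np.array(pts); q=np.array([ray(K,T,u,v,6)[:2] for u,v in pts])
sol=least_squares(lambda p:np.hypot(*(q-p[:2]).T)-p[2],[491,170,44],loss="soft_l1"); print("pad",sol.x,np.abs(sol.fun).max().round(1),"tool",tl([*sol.x[:2],6]))
sol=least_squares(lambda p:np.hypot(*(q-p[:2]).T)-44.5,[491,170],loss="soft_l1"); print("pad fixed r",sol.x,np.abs(sol.fun).round(1),"tool",tl([*sol.x[:2],6]))
E
```

```text
cap z 258.07299487776913 expected 257.3202376276963
strip cap [  0.63   1.62 -62.75] [ 15.05   1.73 -62.76] shoulder [ 24.68   1.81 -41.76]
pad [490.98517478 173.21259404  44.80518419] 16.9 tool [ -0.56   2.86 189.32]
pad fixed r [490.60545193 173.11740985] [ 0.4  0.2  0.3  0.2  0.1  0.1  0.3  0.1  0.   0.1  0.3  0.5  0.   0.
  0.4  0.3  0.4  0.4  0.1  0.2  0.1  0.2  0.   0.1  0.3  0.5  0.1  0.2
  0.3 17.2  6.8] tool [-1.7000e-01  2.8300e+00  1.8932e+02]
```

```bash
python3 -m handwheel '{"jaw":[0,0,0,0,0,0,0,0],"linear":[[0,0.04,0.4],[0,0,0.9],[0,0,0.9],[0,0,0.9],[0,0,0.9],[0,0,0.8],[0,0,0.5],[0,0,0]],"turn":[-0.18,0,0,0,0,0,0,0]}' && python3 -m handwheel '{"jaw":[0,0,0],"linear":[[0,0,0.05],[0,0,0.05],[0,0,0]],"turn":[0,0,0]}'
```

```text
t: 15.4
tcp_pos: [490.1, 171.3, 61.8]
tcp_rot: [0.284, -3.127, 0.001]
ft_force: [-0.3, -0.1, -2.4]
width: 55.0
gripper_force: 53.4
t: 15.78
tcp_pos: [490.7, 171.6, 60.3]
tcp_rot: [-0.285, 3.128, 0.0]
ft_force: [-0.0, -0.6, -2.3]
width: 54.6
gripper_force: 53.4
```

```bash
python3 -m handwheel '{"jaw":[0,0,0],"linear":[[0,0,0.04],[0,0,0.03],[0,0,0]],"turn":[0.03,0,0]}'
```

```text
t: 16.15
tcp_pos: [491.0, 171.6, 59.2]
tcp_rot: [-0.279, 3.128, 0.001]
ft_force: [-4.2, -2.0, 16.7]
width: 54.8
gripper_force: 55.0
```

Contact at 17 N, so I back off slightly. Then I release and look.

```bash
python3 -m handwheel '{"jaw":[0,0],"linear":[[0,0,-0.02],[0,0,0]],"turn":[0,0]}' && python3 -m handwheel '{"jaw":[0.75,0.85,1,1,1,1],"linear":[[0,0,0],[0,0,0],[0,0,0],[0,0,0],[0,0,0],[0,0,0]],"turn":[0,0,0,0,0,0]}' && python3 -m handwheel '{"jaw":[1,1,1,1,1,1],"linear":[[0,0,-0.4],[0,0,-0.8],[0,0,-1],[0,0,-1],[0,0,-1],[0,0,0]],"turn":[0,0,0,0,0,0]}' && python3 - <<'E'
from h import *
im,P,K,T=cap("wrist"); save(im,"w5.png"); np.savez("w5.npz",im=im,P=P,K=K,T=T)
s=manip.state(); print(s["t"],s["tcp_pos"])
E
```

```text
t: 16.4
tcp_pos: [490.9, 171.6, 59.2]
tcp_rot: [-0.279, 3.128, 0.0]
ft_force: [-1.8, -2.1, 8.5]
width: 55.3
gripper_force: 54.3
t: 17.15
tcp_pos: [490.6, 171.5, 58.8]
tcp_rot: [0.28, -3.129, 0.0]
ft_force: [-0.3, -0.3, -0.2]
width: 85.3
gripper_force: 0.0
t: 17.9
tcp_pos: [491.5, 171.9, 166.0]
tcp_rot: [-0.279, 3.126, 0.002]
ft_force: [-0.3, -0.5, -0.4]
width: 85.4
gripper_force: 0.0
17.95 [490.90037267 171.68487145 164.76528688]
```

View pics/w5.png

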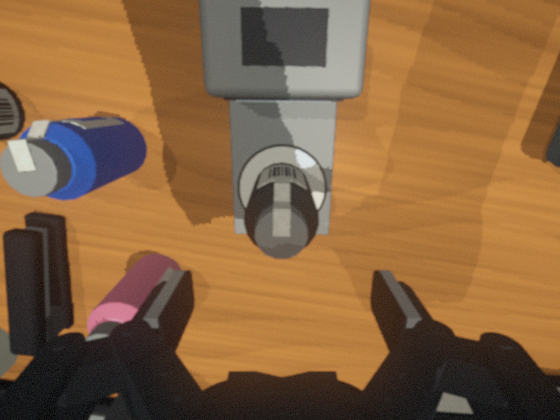

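The bottle stands free on the pad, with its cap at (281,235) and its label facing the head. I'll check the numbers.

```bash
python3 - <<'E'
from e import *
from scipy.optimize import least_squares
D=np.load("w5.npz"); im,P,K,T=[D[k] for k in ("im","P","K","T")]; f=im.astype(int); sat=f.max(-1)-f.min(-1)
g=f.min(-1).astype(float)
def fit(p): l=cv2.fitLine(np.float32(np.array(p)[:,:2]),cv2.DIST_HUBER,0,.01,.01).ravel(); return np.degrees(np.arctan2(l[1],l[0]))%180
L=[];Rr=[]
for v in range(104,170,3):
    m=np.where(sat[v,222:345]<30)[0]+222; L.append(ray(K,T,m.min()-.5,v,6)); Rr.append(ray(K,T,m.max()+.5,v,6))
print("edges",fit(L),fit(Rr))
S=[]
for v in list(range(190,204,2))+list(range(214,234,2)):
    d=np.gradient(cv2.GaussianBlur(g[v-1:v+2].mean(0)[None],(5,1),0)[0])
    def sub(c,w): return (np.arange(len(c))*w).sum()/w.sum()
    a=262+sub(d[262:281],np.clip(d[262:281],0,99)**3); b=283+sub(d[283:303],np.clip(-d[283:303],0,99)**3)
    z=np.nanmedian(P[v,278:288,2]); S.append(ray(K,T,(a+b)/2,v,z)); 
S=np.array(S); print("strip",fit(S),S[[0,6,7,-1]].round(1))
gr=cv2.GaussianBlur(f.mean(-1).astype(np.float32),(3,3),0); q=[]
for a in np.radians(np.arange(170,371,6)):
    rr=np.arange(34,52,.25); u=282+rr*np.cos(a); v=190+rr*np.sin(a)*.95
    x=cv2.remap(gr,np.float32(u)[None],np.float32(v)[None],1)[0]; k=np.argmin(x); q.append(ray(K,T,u[k],v[k],6)[:2])
q=np.array(q); s=least_squares(lambda p:np.hypot(*(q-p).T)-44.5,[491,171],loss="soft_l1"); print("pad",s.x,np.median(abs(s.fun)))
n=np.nan_to_num(P,nan=-1e4); m=((abs(n[...,2]-121)<5)&(np.hypot(n[...,0]-491,n[...,1]-171)<25)).astype(np.uint8)
cn=max(cv2.findContours(m,0,2)[0],key=cv2.contourArea)[:,0]; c=np.array([ray(K,T,u,v,121)[:2] for u,v in cn]); s=least_squares(lambda p:np.hypot(*(c-p).T)-18,[491,171],loss="soft_l1"); print("cap",s.x,np.median(abs(s.fun)),"z",np.nanmedian(P[m>0][:,2]))
E
```

```text
edges 9.676367 9.180025
strip 9.101142 [[466.  168.4 100.4]
 [472.5 169.5 107. ]
 [475.7 170.2 122. ]
 [488.  171.9 122.2]]
pad [490.64433776 173.03023598] 0.12940482067605785
cap [489.81577545 171.91945475] 0.46010581762034874 z 121.39123982723197
```

```bash
python3 -m handwheel '{"jaw":[1,1],"linear":[[0,0,-1],[0,0,0]],"turn":[0,0]}' && python3 -c "
from plant import manip; print(manip.close_job())"
```

```text
t: 18.2
tcp_pos: [491.0, 171.6, 189.6]
tcp_rot: [-0.279, 3.128, 0.001]
ft_force: [0.2, 0.4, 0.4]
width: 85.2
gripper_force: 0.0
the job is handed in; nothing more can be done
None
```

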